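# Reload the ball deck of the core-sand sieve

### The job

Swing the sieve's cover wide open by its red handle, lay every brass deck plate flat on the sieve floor, then carry the divided tray over and tip it on its corner so that all the orange balls roll out through their rim gap onto the plates while both white balls stay in the tray the whole time. Then set the tray back upright on the middle of its rubber mat and shut the cover fully, leaving the other things on the bench where they are.

Things in the scene. Friction and masses are not known exactly. Their poses are not given: they have to be found in the camera images.
- sieve: Green open-topped sieve box, fixed, 220 (own x) by 160 (own y) mm, walls 5 mm; origin at the centre of its underside on the bench. Inner floor 30 mm and rim 90 mm above the bench; inside 210 by 150 mm. A grey motor is on its +y side, out to y = 143 mm, 68 mm high. Aluminium cover, 5 mm thick, hinged along the top of the +y wall, red handle on the -y side.
- lid (a joint): Hinge of the cover: 0 = shut on the rim, grows as the -y edge is lifted up and over towards +y; stop at 1.9 rad. Stiff hinge: the cover (0.28 kg) stays at whatever angle it is left.
- lid_bar (a point): Middle of the cover's red handle bar: round, 10 mm thick, 120 mm long, along the sieve's own x, carried by a U in the plane of the cover whose bar stands 45 mm beyond the cover's free edge; when shut it is level, 93 mm above the bench with free space all round. It lies 210 mm from the hinge line.
- lid_hinge (a point): Middle of the cover's hinge line, on the sieve's own +y wall, 90.5 mm above the bench; the hinge line runs along the sieve's own x.
- tray: Blue divided tray, loose, 0.4 kg, 120 mm (own x) by 220 mm (own y), floor 4 mm, walls to 38 mm high; origin at the centre of its underside, z up. A divider along own x at y = 0 parts the +y bay from the -y bay. Each bay has a rim gap at its outer front corner, own (+60, +110) and (+60, -110) mm: the front (+x) wall is missing for its outer 52 mm, the side wall for its front 70 mm (+y bay) or 40 mm (-y bay).
- orange_gap (a point): Corner point of the +y bay's rim gap, on the tray floor's upper side at own (+60, +110, +4) mm. Only a 2.5 mm sill is left in the gaps: balls at rest stay in while the tray is near level and climb it at about 30 degrees of slope square to the sill (about 40 to 45 degrees when tipped on the corner), sooner if they are rolling.
- tray_grip (a point): Grip point of the tray, on its black upright fin at own (0, 0, 78) mm. The fin stands on the divider, 70 mm along own x, 12 mm thick across y, from 42 to 94 mm above the tray's underside.
- mat: Black rubber mat, fixed, 200 by 200 by 3 mm, on which the tray stands; origin at the centre of its underside.
- orange1: Orange sieve-cleaning ball, hard and slippery (friction about 0.3), 36 mm across, 28 g; origin at its centre. It starts in the tray bay on the tray's own +y side; one of two or three (it may be absent).
- orange2: Orange sieve-cleaning ball, hard and slippery (friction about 0.3), 36 mm across, 28 g; origin at its centre. It starts in the tray bay on the tray's own +y side; one of two or three (it may be absent).
- orange3: Orange sieve-cleaning ball, hard and slippery (friction about 0.3), 36 mm across, 28 g; origin at its centre. It starts in the tray bay on the tray's own +y side; one of two or three (it may be absent).
- white1: White sieve-cleaning ball, hard and slippery (friction about 0.3), 36 mm across, 28 g; origin at its centre. It starts in the tray bay on the tray's own -y side.
- white2: White sieve-cleaning ball, hard and slippery (friction about 0.3), 36 mm across, 28 g; origin at its centre. It starts in the tray bay on the tray's own -y side.
- plate1: Brass deck plate, about 0.3 kg, 110 mm (own x) by 56 mm (own y), 6 mm thick, with an upright lug across its middle to pick it up by: 10 mm thick along x, 40 mm along y, from 6 to 32 mm above the origin (centre of its underside). May be absent. All plates fit in the sieve flat side by side, long side along the sieve's own y.
- plate2: Brass deck plate, about 0.3 kg, 110 mm (own x) by 56 mm (own y), 6 mm thick, with an upright lug across its middle to pick it up by: 10 mm thick along x, 40 mm along y, from 6 to 32 mm above the origin (centre of its underside). May be absent. All plates fit in the sieve flat side by side, long side along the sieve's own y.
- plate3: Brass deck plate, about 0.3 kg, 110 mm (own x) by 56 mm (own y), 6 mm thick, with an upright lug across its middle to pick it up by: 10 mm thick along x, 40 mm along y, from 6 to 32 mm above the origin (centre of its underside). May be absent. All plates fit in the sieve flat side by side, long side along the sieve's own y.
- corebox: Red core box half, 100 by 160 by 50 mm, bystander; origin centre of underside.
- rammer: Wooden rammer with steel tip lying along its own x, 180 mm long, 42 mm thick, bystander; origin at its middle, on the bench.
- pin1: Tapered steel locating pin lying along own x, 75 mm long, 22 mm thick, bystander.
- pin2: Second locating pin, same size, bystander.
- can: Upright tin with yellow label, 66 mm across, 120 mm tall, bystander; origin centre of underside.
Not all that is in view belongs to the job. Leave any blue or turquoise look-alike of the plate1 alone.

How it is judged:
On the way, in this order (a step that is already met when the one before it is completed fails the run):
1. the cover is swung open (past 1.2 rad) (value of joint lid above 1.2 rad), for 0.2 s.
2. all brass plates lie flat on the sieve floor, before any balls are tipped (x of plate1 in the frame of sieve between -0.085 and 0.085 m and y of plate1 in the frame of sieve between -0.06 and 0.06 m and z of plate1 in the frame of sieve between 0.02 and 0.036 m and angle between each of plate1, plate2, plate3's own z axis and vertical below 0.1 rad and x of plate2 in the frame of sieve between -0.085 and 0.085 m and y of plate2 in the frame of sieve between -0.06 and 0.06 m and z of plate2 in the frame of sieve between 0.02 and 0.036 m and x of plate3 in the frame of sieve between -0.085 and 0.085 m and y of plate3 in the frame of sieve between -0.06 and 0.06 m and z of plate3 in the frame of sieve between 0.02 and 0.036 m), for 0.2 s.
3. the tray is lifted to the sieve and tipped (angle between tray's own z axis and vertical above 0.15 rad and height (world z) of tray above 0.06 m and horizontal distance between tray and sieve below 0.3 m), for 0.05 s.
4. all orange balls are in the sieve, with the plates still flat (all of step 2 and x of orange1 in the frame of sieve between -0.105 and 0.105 m and y of orange1 in the frame of sieve between -0.075 and 0.075 m and z of orange1 in the frame of sieve between 0.03 and 0.088 m and linear speed of each of orange1, orange2, orange3 below 0.1 m/s and x of orange2 in the frame of sieve between -0.105 and 0.105 m and y of orange2 in the frame of sieve between -0.075 and 0.075 m and z of orange2 in the frame of sieve between 0.03 and 0.088 m and x of orange3 in the frame of sieve between -0.105 and 0.105 m and y of orange3 in the frame of sieve between -0.075 and 0.075 m and z of orange3 in the frame of sieve between 0.03 and 0.088 m), for 0.2 s.
At the end, for the whole second after the job is handed in: Every plate lies flat (within 0.1 rad) on the sieve floor, every orange ball is inside the sieve, both white balls are in the tray, the tray stands level on the mat with its centre within 60 mm of the mat's centre, and the cover is shut (under 0.06 rad) (all of step 4 and x of white1 in the frame of tray between -0.065 and 0.065 m and y of white1 in the frame of tray between -0.115 and 0.115 m and z of white1 in the frame of tray between 0 and 0.09 m and x of white2 in the frame of tray between -0.065 and 0.065 m and y of white2 in the frame of tray between -0.115 and 0.115 m and z of white2 in the frame of tray between 0 and 0.09 m and value of joint lid below 0.06 rad and angle between tray's own z axis and vertical below 0.06 rad and horizontal distance between tray and mat below 0.06 m and height (world z) of tray below 0.008 m and linear speed of tray below 0.03 m/s); the robot touches nothing.
It fails at once if a white ball leaves the tray (not (x of white1 in the frame of tray between -0.065 and 0.065 m and y of white1 in the frame of tray between -0.115 and 0.115 m and z of white1 in the frame of tray between 0 and 0.09 m and x of white2 in the frame of tray between -0.065 and 0.065 m and y of white2 in the frame of tray between -0.115 and 0.115 m and z of white2 in the frame of tray between 0 and 0.09 m)).
It fails at once if a bystander (core box half, rammer, pin or can) is moved more than 30 mm (distance of any of corebox, rammer, pin1, pin2, can from where it was at the start of the episode above 0.03 m).
Of plate1, plate2, plate3 only 2 to 3 are there at a start; the rules pass over those that are not, and their reading is None.
Of orange1, orange2, orange3 only 2 to 3 are there at a start; the rules pass over those that are not, and their reading is None.
At some moment in a run one of plate1, plate2, plate3 may be knocked a few centimetres aside while the robot is not near it.
It also fails if it takes over 210 s, if anything falls off the work surface, if the arm or the gripper's body presses on something with over 40 N, if the wrist force passes 120 N, or if a joint passes its speed limit or range.

### The arm

A 6-joint arm with a two-finger parallel gripper is mounted at the origin on the work surface. World frame = base frame: x ahead of the robot, y to its left, z up, the work surface at z = 0. Lengths are in m, angles in rad, forces in N, time in s.
With the tool pointing down it reaches from about 0.275 to 1 m from the base axis. Payload 8.4 kg.
Tool frame: the origin (TCP) lies at the very end of the fingers, on their centre line; the grasp point (between the pads) lies 19 mm behind it; z points along the fingers, y is the line along which they close (so a half turn about z gives the same grasp; the last joint's range is limited). The gripper opens to 85 mm and grips with 20 to 120 N. Pads are 22 mm wide; open, the fingers measure 114 mm over their backs; the gripper's body (76 mm by 85 mm) begins 54 mm behind the grasp point. The pads swing forward as they close: fully open they stand 13 mm farther back than shut.
Start: joints at [1.346, 0.353, 1.633, -0, 1.155, -0.002], TCP at [0.138, 0.61, 0.231] pointing down, gripper open.
Joint ranges: [-2.63, 2.63], [-0.92, 2.1], [0.06, 2.66], [-1.3, 4.44], [0, 2.69], [-3.02, 3.02]. Speed limits (rad/s): [2.22, 2.22, 2.79, 3.14, 3.14, 3.14].

### API

Orientations are given as a unit quaternion [x, y, z, w].
In Python, from plant import env gives the robot as it stands.
- The arm moves only by the tool step_arm, never from a script. Its argument "steps" is a list of rows, each a list of 6 numbers: the shift along the world's x, y, z in mm, then the turn, a rotation vector about the world's x, y, z in degrees. A call has 1 to 20 rows; each row is the pose to reach, as a shift and turn from the pose commanded when the call began; what a row does not reach only later rows make up. A row lasts 1/10 s, in which the tool goes at most 50 mm and 8.59 degrees, less where a joint would pass 70% of its speed; a pose out of reach is approached as far as the arm can. A call with a gripper value outside its range is refused whole. "grip" is the opening, from 0 (shut) to 1 (fully open), set as the call begins (left out, the last holds). The fingers move at their own pace and stop on an object; "squeeze" is the grip in N (left out, the last holds). Time passes only in rows, so rows that repeat a pose let the fingers close. It gives the time, the measured TCP pose, the force, the opening and the grip force at its end, in the units of the state.
- env.observe(): the state, without advancing time (a new reading comes with each control period).
- env.get_image(name): name is "scene" or "top" or "wrist"; returns a dict with "image" (384x512x3 uint8, red, green, blue), "intrinsics" (3x3 intrinsics, pixels), "k1" (the pictures are not rectified: a ray, as slopes to the right and down, at radius r is drawn at 1 + k1 r^2 times it, then the intrinsics apply), "rvec" (rotation vector, rad) and "tvec" (3), from world to camera coordinates, as OpenCV has them. Camera axes: x right, y down, z forward; pixel columns grow to the right and rows downward; lengths in m; the calibration is good to about 2 mm. A picture is of the moment at which its call begins. There is no depth.
- env.hand_in(): hands the job in; it is judged then, once.
The state is a dict: "time": time; "qpos": joint angles; "joint_vel": joint speeds; "effort": joint torques, N m; "tcp_pos": TCP position; "tcp_rot": TCP orientation; "force": force on the tool from outside, world axes, zero at the start; "torque": the same for the moment, N m; "finger_gap": opening from 0.0 (shut) to 1.0 (fully open); "finger_force": force on a finger pad.
Only numpy, scipy, OpenCV 4.12 (cv2) and the standard library are available. Lean on these libraries where they do the work, as an engineer would, in place of code of your own. Each camera call takes 0.05 s, during which the arm holds its last target. There are 200 camera calls.

## Working session

There is one attempt and no reset: what is moved stays moved. The work goes in short steps, Python scripts to look and compute and a tool call to move; the robot and the scene stay as the last step left them, time stands still between calls to the robot, and variables do not carry over. Pictures are saved under pics/ and viewed, at most 16 in all, crops included, and the job is handed in when it is done.

Besides the shell and the picture viewer there is one more tool, called after "Request:" as name(argument=value, ...), one argument or row to a line, values as JSON. step_arm: Moves the arm, as the interface text tells. Its arguments: {"type":"object","properties":{"steps":{"type":"array","items":{"type":"array","items":{"type":"number"}}},"grip":{"type":"number"},"squeeze":{"type":"number"}},"required":["steps"]}

```bash
ls; mkdir -p pics; cat > h.py <<'E'
import numpy as np, cv2
from plant import env
from scipy.spatial.transform import Rotation as R
def snap(name,fn):
    d=env.get_image(name); np.savez('pics/'+fn+'.npz',**{k:np.array(v) for k,v in d.items()})
    cv2.imwrite('pics/'+fn+'.png',cv2.cvtColor(d['image'],cv2.COLOR_RGB2BGR)); return d
def load(fn): return dict(np.load('pics/'+fn+'.npz'))
def ray(d,u,v):
    K=np.array(d['intrinsics']);k=float(d['k1'])
    p=cv2.undistortPoints(np.array([[[u,v]]],float),K,np.array([k,0,0,0.]))[0,0]
    Rm=cv2.Rodrigues(np.array(d['rvec'],float))[0]; t=np.array(d['tvec'],float).ravel()
    return -Rm.T@t, Rm.T@np.array([p[0],p[1],1])
def atz(d,u,v,z):
    c,r=ray(d,u,v); return c+r*(z-c[2])/r[2]
def tri(*obs):
    A=np.zeros((3,3));b=np.zeros(3);L=[]
    for d,u,v in obs:
        c,r=ray(d,u,v); r=r/np.linalg.norm(r);P=np.eye(3)-np.outer(r,r);A+=P;b+=P@c;L.append((c,P))
    x=np.linalg.solve(A,b); return x,[np.linalg.norm(P@(x-c)) for c,P in L]
def proj(d,X):
    return cv2.projectPoints(np.array(X,float).reshape(-1,3),np.array(d['rvec'],float),np.array(d['tvec'],float),np.array(d['intrinsics']),np.array([float(d['k1']),0,0,0.]))[0][:,0]
E
python3 -c "
from h import *
a=snap('scene','s0');b=snap('top','t0')
for d in (a,b): print(ray(d,256,192)[0],d['k1'])
print(env.observe())"
```

```text
pics
[ 0.96764271 -0.77857098  0.64053482] 0.03907100412407452
[ 0.36494825 -0.09382993  1.68832994] -0.2044730528108343
{'time': 0.1, 'qpos': array([ 1.34560129e+00,  3.53581343e-01,  1.63404862e+00, -6.05779953e-08,
        1.15518968e+00, -2.38120621e-03]), 'joint_vel': array([-0.00084088, -0.00321662, -0.00108566,  0.00256355,  0.00120337,
       -0.00127068]), 'effort': array([ 3.31933925e-04, -6.06357265e+01, -3.42818570e+01, -1.99857614e-04,
        3.97373893e-03,  5.41480870e-05]), 'tcp_pos': array([0.13800458, 0.60914541, 0.23063998]), 'tcp_rot': array([ 1.11176572e-01,  9.93800480e-01, -6.09529582e-04, -6.96302415e-05]), 'force': array([-1.88583048,  0.10598945, -0.05883638]), 'torque': array([ 0.04139013, -0.01889625,  0.01190608]), 'finger_force': 0.0, 'finger_gap': 0.998920019083651}
```

View pics/s0.png

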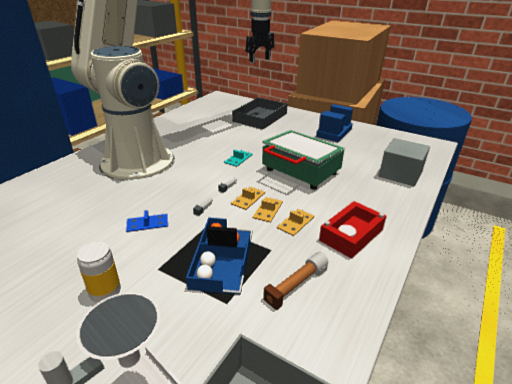

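View pics/t0.png

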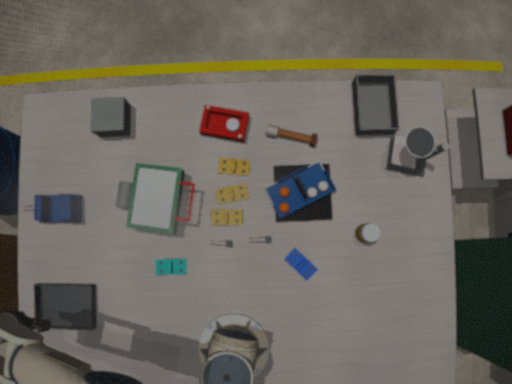

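Top: sieve ~(157,198) with red handle at (186,201), three brass plates at (235,166), (232,193), (227,217), tray at (301,191) on mat (303,192), pins at (221,243), (260,240). Zooming in on these.

```bash
python3 -c "
from h import *
t=cv2.imread('pics/t0.png')[145:265,105:345]; s=cv2.imread('pics/s0.png')[120:310,150:390]
t=cv2.resize(t,None,fx=3.3,fy=3.3,interpolation=3)
cv2.imwrite('pics/tc.png',t)
cv2.imwrite('pics/sc.png',cv2.resize(s,None,fx=3.1,fy=3.1,interpolation=3))
"
```

```text
(no output)
```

View pics/tc.png

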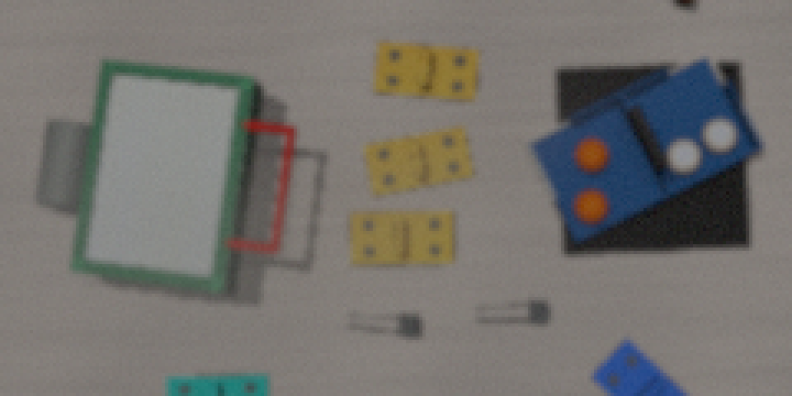

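View pics/sc.png

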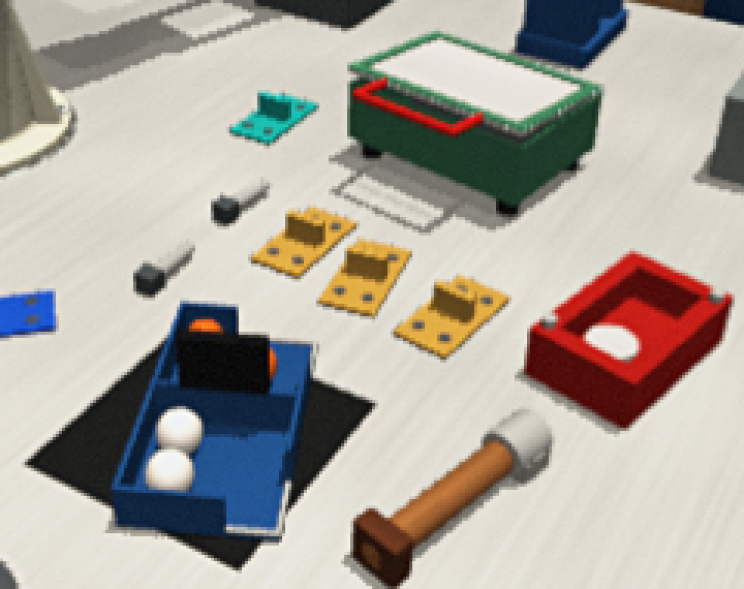

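```bash
cat > m.py <<'E'
from h import *
t=load('t0');s=load('s0')
T=lambda u,v:(t,u/3.3+105,v/3.3+145)
S=lambda u,v:(s,u/3.1+150,v/3.1+120)
r=lambda x:np.round(x,3)
def p(n,a,b): x,e=tri(T(*a),S(*b));print(n,r(x),r(e))
p('bar+x',(294,128),(466,130));p('bar-x',(277,249),(358,84))
p('rim +x-y',(256,80),(590,93)) 
p('lug1(+x) top',(432,56),(457,290));p('lug2',(421,153),(370,250));p('lug3',(406,238),(307,218))
p('fin ends A',(632,110),(268,340));p('fin B',(655,170),(180,338))
for z,n,L in ((.09,'rim',[(104,60),(258,80),(226,293),(73,270)]),(.006,'plate1',[(378,42),(480,47),(475,100),(375,94)]),(.006,'plate2',[(364,146),(464,128),(473,177),(375,193)]),(.006,'plate3',[(350,213),(455,211),(454,264),(351,265)]),(.003,'mat',[(556,71),(740,63),(749,245),(566,253)]),(.038,'tray',[(533,146),(706,60),(762,147),(577,243)]),(.022,'balls',[(591,155),(590,207),(683,157),(719,135)]),(.011,'pins',[(350,320),(420,326),(478,312),(549,313)])):
    P=[atz(*T(*q),z)[:2] for q in L];print(n,[list(r(q)) for q in P],'mean',r(np.mean(P,0)))
    if len(P)==4: print('  edge ang',[round(float(np.degrees(np.arctan2(*(P[(i+1)%4]-P[i])[::-1]))),1) for i in range(4)],[round(float(np.linalg.norm(P[(i+1)%4]-P[i])),3) for i in range(4)])
E
python3 m.py
```

```text
bar+x [0.572 0.115 0.114] [0.007 0.007]
bar-x [0.447 0.131 0.124] [0.003 0.003]
rim +x-y [0.643 0.159 0.151] [0.037 0.037]
lug1(+x) top [ 0.646 -0.025  0.042] [0.001 0.001]
lug2 [ 0.546 -0.01   0.039] [0.002 0.002]
lug3 [0.461 0.009 0.034] [0.005 0.005]
fin ends A [ 0.579 -0.227  0.094] [0.002 0.002]
fin B [ 0.517 -0.25   0.086] [0. 0.]
rim [[np.float64(0.644), np.float64(0.313)], [np.float64(0.619), np.float64(0.152)], [np.float64(0.402), np.float64(0.186)], [np.float64(0.428), np.float64(0.345)]] mean [0.523 0.249]
  edge ang [-99.0, 170.9, 80.7, -8.4] [0.163, 0.219, 0.161, 0.219]
plate1 [[np.float64(0.67), np.float64(0.034)], [np.float64(0.661), np.float64(-0.075)], [np.float64(0.604), np.float64(-0.068)], [np.float64(0.613), np.float64(0.038)]] mean [ 0.637 -0.018]
  edge ang [-94.4, 173.4, 85.1, -4.1] [0.11, 0.058, 0.107, 0.057]
plate2 [[np.float64(0.558), np.float64(0.051)], [np.float64(0.574), np.float64(-0.056)], [np.float64(0.522), np.float64(-0.064)], [np.float64(0.507), np.float64(0.04)]] mean [ 0.54  -0.007]
  edge ang [-81.2, -170.9, 97.9, 12.2] [0.108, 0.053, 0.106, 0.0
[... 589 characters left out ...]
64(-0.313)], [np.float64(0.543), np.float64(-0.368)], [np.float64(0.447), np.float64(-0.171)]] mean [ 0.544 -0.245]
  edge ang [-64.9, -149.4, 115.8, 22.8] [0.204, 0.109, 0.219, 0.111]
balls [[np.float64(0.54), np.float64(-0.189)], [np.float64(0.485), np.float64(-0.187)], [np.float64(0.536), np.float64(-0.286)], [np.float64(0.558), np.float64(-0.325)]] mean [ 0.53  -0.247]
  edge ang [177.2, -63.2, -60.2, 97.5] [0.055, 0.112, 0.045, 0.137]
pins [[np.float64(0.373), np.float64(0.068)], [np.float64(0.365), np.float64(-0.005)], [np.float64(0.379), np.float64(-0.067)], [np.float64(0.376), np.float64(-0.141)]] mean [ 0.373 -0.036]
  edge ang [-96.0, -77.7, -92.2, 90.8] [0.074, 0.063, 0.075, 0.21]
```

Request:
step_arm(
  steps=[
    [365,-489,20,0,0,4],
    [365,-489,20,0,0,4],
    [365,-489,20,0,0,4],
    [365,-489,20,0,0,4],
    [365,-489,20,0,0,4],
    [365,-489,20,0,0,4],
    [365,-489,20,0,0,4],
    [365,-489,20,0,0,4],
    [365,-489,20,0,0,4],
    [365,-489,20,0,0,4],
    [365,-489,20,0,0,4],
    [365,-489,20,0,0,4],
    [365,-489,20,0,0,4],
    [365,-489,20,0,0,4],
    [365,-489,20,0,0,4],
    [365,-489,20,0,0,4],
  ],
  grip=0.5,
)

```text
time: 1.7
tcp_pos: [0.5021, 0.1217, 0.2511]
tcp_rot: [0.076, 0.997, 0.0, -0.0]
force: [-0.0, 0.0, 0.2]
finger_gap: 0.502
finger_force: 0.0
```

```bash
python3 -c "
from h import *
d=snap('wrist','w1');o=env.observe();print(o['tcp_pos'],R.from_quat(o['tcp_rot']).as_matrix()[:,1]);print(ray(d,256,192),d['k1'])
print(proj(d,[[.503,.12,.093]]))"
```

```text
[0.50217074 0.12183063 0.25116004] [1.50592374e-01 9.88595936e-01 1.06022491e-04]
(array([0.42655272, 0.13358939, 0.39377346]), array([ 0.30898442, -0.0466192 , -0.95008342])) -0.010678302330439269
[[254.1542347  173.92764414]]
```

View pics/w1.png

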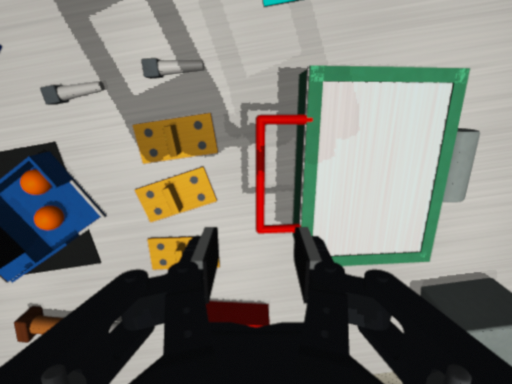

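Wrist view: red bar from (260,118) to (261,230), centre (260,174); lid hinge side right; lug tops at (172,138), (180,192), (185,246).

```bash
python3 -c "
from h import *
w=load('w1');t=load('t0');s=load('s0')
T=lambda u,v:(t,u/3.3+105,v/3.3+145)
r=lambda x:np.round(x,4)
for a in [(260,118),(260,173),(261,230)]: print('bar@.093',r(atz(w,*a,.093)))
for n,a,b in [('bar-x',(260,118),(277,249)),('bar+x',(261,230),(294,128))]: print(n,[r(q) for q in tri((w,*a),T(*b))])
S=lambda u,v:(s,u/3.1+150,v/3.1+120)
for n,a,b in [('bar-x',(260,118),(358,84)),('bar+x',(261,230),(464,130))]: print('S',n,[r(q) for q in tri((w,*a),S(*b))])
for a in [(309,68),(468,69),(431,260),(307,265)]: print('rim@.095',r(atz(w,*a,.095)))
for n,a,z in [('plate3',[(133,126),(213,113),(218,154),(139,164)],.006),('plate2',[(135,190),(207,167),(217,198),(146,221)],.006)]:
  P=np.array([atz(w,*q,z)[:2] for q in a]);print(n,r(P.mean(0)),np.degrees(np.arctan2(*(P[0]-P[1])[::-1])),np.degrees(np.arctan2(*(P[3]-P[2])[::-1])))
for n,a,b in [('lug3',(172,138),(307,218)),('lug2',(180,192),(370,250))]: print(n,[r(q) for q in tri((w,*a),S(*b))])
"
```

```text
bar@.093 [0.4437 0.1354 0.093 ]
bar@.093 [0.5029 0.1266 0.093 ]
bar@.093 [0.5725 0.1175 0.093 ]
bar-x [array([0.4454, 0.1355, 0.0767]), array([0.0007, 0.0007])]
bar+x [array([0.568 , 0.1158, 0.0996]), array([0.0023, 0.0023])]
S bar-x [array([0.4443, 0.1365, 0.1213]), array([0.0025, 0.0025])]
S bar+x [array([0.5693, 0.1213, 0.11  ]), array([0.0054, 0.0054])]
rim@.095 [0.4029 0.1909 0.095 ]
rim@.095 [0.4274 0.3491 0.095 ]
rim@.095 [0.6438 0.3194 0.095 ]
rim@.095 [0.6273 0.167  0.095 ]
plate3 [0.4599 0.0153] -89.9061894357258 -91.48291341760576
plate2 [ 0.5385 -0.0032] -80.90026894499842 -79.98652861858392
lug3 [array([0.4574, 0.0192, 0.0277]), array([0.0025, 0.0025])]
lug2 [array([0.5337, 0.0106, 0.0221]), array([0.0029, 0.0029])]
```

Request:
step_arm(
  steps=[
    [4,4,-40,0,0,0],
    [4,4,-80,0,0,0],
    [4,4,-120,0,0,0],
    [4,4,-150,0,0,0],
    [4,4,-175,0,0,0],
    [4,4,-175,0,0,0],
  ],
  grip=0.35,
)

```text
time: 2.35
tcp_pos: [0.5042, 0.1251, 0.0735]
tcp_rot: [0.076, 0.997, -0.001, -0.003]
force: [-0.4, -0.4, -0.0]
finger_gap: 0.348
finger_force: 0.0
```

Request:
step_arm(
  steps=[
    [0,0,0,0,0,0],
    [0,0,0,0,0,0],
    [0,0,0,0,0,0],
    [0,0,0,0,0,0],
    [0,0,0,0,0,0],
  ],
  grip=0,
  squeeze=30,
)

```text
time: 2.85
tcp_pos: [0.5075, 0.1251, 0.0771]
tcp_rot: [0.077, 0.997, 0.001, 0.001]
force: [-1.6, 5.1, 0.4]
finger_gap: 0.103
finger_force: 29.4
```

Request:
step_arm(
  steps=[
    [0,1,21,0,0,0],
    [1,4,42,0,0,0],
    [1,9,62,0,0,0],
    [3,17,82,0,0,0],
    [4,26,101,0,0,0],
    [6,37,119,0,0,0],
    [7,48,135,0,0,0],
    [10,63,151,0,0,0],
  ],
)

```text
time: 3.65
tcp_pos: [0.5158, 0.194, 0.2242]
tcp_rot: [0.077, 0.997, 0.005, -0.002]
force: [7.1, 32.8, -43.0]
finger_gap: 0.106
finger_force: 28.5
```

Request:
step_arm(
  steps=[
    [2,18,9,0,0,0],
    [5,36,22,0,0,0],
    [7,54,31,0,0,0],
    [10,71,40,0,0,0],
  ],
)

```text
time: 4.05
tcp_pos: [0.5258, 0.2593, 0.2657]
tcp_rot: [0.076, 0.997, -0.0, -0.002]
force: [2.7, 7.4, -28.1]
finger_gap: 0.103
finger_force: 29.5
```

Request:
step_arm(
  steps=[
    [3,20,4,0,0,0],
    [6,40,8,0,0,0],
    [9,60,10,0,0,0],
    [12,80,10,0,0,0],
    [15,100,7,0,0,0],
    [15,100,7,0,0,0],
    [15,100,7,0,0,0],
  ],
)

```text
time: 4.75
tcp_pos: [0.5421, 0.3606, 0.2764]
tcp_rot: [0.076, 0.997, 0.001, 0.001]
force: [-5.8, 3.9, 6.8]
finger_gap: 0.1
finger_force: 32.3
```

Request:
step_arm(
  steps=[
    [0,0,0,0,0,0],
    [0,0,0,0,0,0],
    [0,0,45,0,0,0],
    [10,-40,60,0,0,0],
    [15,-85,50,0,0,0],
    [24,-133,35,0,0,0],
    [32,-181,20,0,0,0],
    [40,-229,10,0,0,0],
    [48,-277,10,0,0,0],
    [54,-322,10,0,0,0],
    [58,-361,10,0,0,0],
    [58,-361,10,0,0,0],
    [58,-361,10,0,0,0],
  ],
  grip=0.4,
)

```text
time: 6.05
tcp_pos: [0.6003, -0.0036, 0.2845]
tcp_rot: [0.078, 0.997, -0.0, 0.0]
force: [0.4, 0.4, -0.2]
finger_gap: 0.401
finger_force: 0.0
```

```bash
python3 -c "
from h import *
d=snap('wrist','w2');o=env.observe();print(o['tcp_pos'])"
```

```text
[ 0.60015294 -0.00256623  0.28443286]
```

View pics/w2.png

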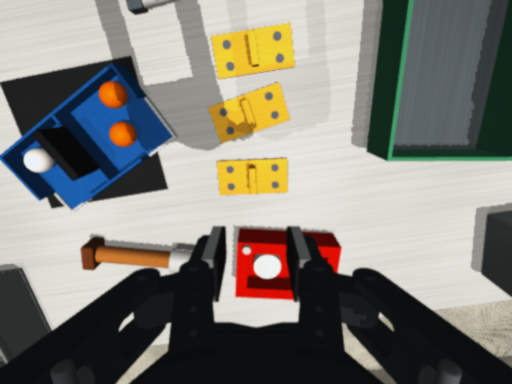

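Wrist: plates' corners seen at plate3 (211,37)-(295,66), plate2 (208,107)-(290,116), plate1 (217,161)-(288,192); sieve rim corner at (388,158), open.

```bash
python3 -c "
from h import *
w=load('w2');w1=load('w1');t=load('t0')
r=lambda x:np.round(x,4)
for n,a in [('plate3',[(211,37),(290,24),(295,66),(217,79)]),('plate2',[(208,107),(282,83),(290,116),(218,143)]),('plate1',[(217,161),(287,157),(288,192),(219,195)])]:
  P=np.array([atz(w,*q,.006)[:2] for q in a]);print(n,r(P.mean(0)),[round(float(np.degrees(np.arctan2(*v[::-1]))),1) for v in (P[1]-P[0],P[2]-P[3])],[r(np.linalg.norm(P[i]-P[i-1])) for i in range(4)])
a=[(211,37),(290,24),(295,66),(217,79)];b=[(133,126),(213,113),(218,154),(139,164)]
print([r(tri((w,*p),(w1,*q))[0]) for p,q in zip(a,b)])
a=[(208,107),(282,83),(290,116),(218,143)];b=[(135,190),(207,167),(217,198),(146,221)]
print([r(tri((w,*p),(w1,*q))[0]) for p,q in zip(a,b)])
print('rim',atz(w,388,159,.09))
"
```

```text
plate3 [0.4596 0.0148] [89.5, 89.9] [np.float64(0.0541), np.float64(0.1085), np.float64(0.0532), np.float64(0.1115)]
plate2 [ 0.5392 -0.0038] [98.2, 101.3] [np.float64(0.054), np.float64(0.1122), np.float64(0.0476), np.float64(0.1149)]
plate1 [ 0.636 -0.014] [84.4, 83.7] [np.float64(0.0556), np.float64(0.1082), np.float64(0.0569), np.float64(0.1108)]
[array([ 0.4324, -0.0389,  0.0051]), array([ 0.4319,  0.0717, -0.0046]), array([0.4875, 0.0701, 0.0096]), array([ 0.4859, -0.0415,  0.0111])]
[array([ 0.5223, -0.0615,  0.0059]), array([0.5058, 0.0497, 0.0009]), array([0.5536, 0.0554, 0.0042]), array([ 0.5751, -0.0587,  0.0039])]
rim [0.6174622  0.15959293 0.09      ]
```

Request:
step_arm(
  steps=[
    [20,-6,-45,0,0,3],
    [36,-11,-90,0,0,3],
    [36,-11,-135,0,0,3],
    [36,-11,-180,0,0,3],
    [36,-11,-220,0,0,3],
    [36,-11,-250,0,0,3],
    [36,-11,-267,0,0,3],
    [36,-11,-274,0,0,3],
    [36,-11,-274,0,0,3],
  ],
)

```text
time: 7.0
tcp_pos: [0.6362, -0.0128, 0.0102]
tcp_rot: [0.05, 0.999, 0.0, -0.0]
force: [-0.3, 0.0, -0.2]
finger_gap: 0.398
finger_force: 0.0
```

Request:
step_arm(
  steps=[
    [0,0,0,0,0,0],
    [0,0,0,0,0,0],
    [0,0,0,0,0,0],
    [0,0,0,0,0,0],
    [0,0,0,0,0,0],
  ],
  grip=0,
  squeeze=50,
)

```text
time: 7.5
tcp_pos: [0.6375, -0.0135, 0.0122]
tcp_rot: [0.05, 0.999, 0.0, 0.002]
force: [0.0, 1.2, 6.8]
finger_gap: 0.104
finger_force: 50.0
```

Request:
step_arm(
  steps=[
    [0,0,45,0,0,0],
    [0,0,90,0,0,0],
    [-8,40,130,0,0,-3],
    [-16,85,145,0,0,-3],
    [-24,130,150,0,0,-3],
    [-32,175,150,0,0,-3],
    [-40,220,150,0,0,-3],
    [-48,257,150,0,0,-3],
    [-48,257,150,0,0,-3],
    [-48,257,110,0,0,-3],
    [-48,257,70,0,0,-3],
    [-48,257,45,0,0,-3],
    [-48,257,34,0,0,-3],
    [-48,257,31,0,0,-3],
    [-48,257,31,0,0,-3],
  ],
)

```text
time: 9.0
tcp_pos: [0.5883, 0.2429, 0.0422]
tcp_rot: [0.077, 0.997, -0.0, -0.0]
force: [-0.2, -0.2, -2.4]
finger_gap: 0.106
finger_force: 50.5
```

Request:
step_arm(
  steps=[
    [0,0,-2,0,0,0],
    [0,0,-2,0,0,0],
  ],
)

```text
time: 9.2
tcp_pos: [0.589, 0.2433, 0.0416]
tcp_rot: [0.077, 0.997, 0.0, 0.001]
force: [-3.7, -3.7, 12.5]
finger_gap: 0.105
finger_force: 52.6
```

Request:
step_arm(
  steps=[
    [0,0,-2,0,0,0],
    [0,0,-2,0,0,0],
    [0,0,30,0,0,0],
    [0,0,75,0,0,0],
    [0,0,120,0,0,0],
    [-8,-40,140,0,0,4],
    [-16,-85,140,0,0,8],
    [-24,-130,140,0,0,12],
    [-32,-175,140,0,0,16],
    [-40,-220,120,0,0,18],
    [-49,-247,80,0,0,18],
    [-49,-247,40,0,0,18],
    [-49,-247,0,0,0,18],
    [-49,-247,-20,0,0,18],
    [-49,-247,-31,0,0,18],
    [-49,-247,-31,0,0,18],
  ],
  grip=0.38,
)

```text
time: 10.8
tcp_pos: [0.5386, -0.0035, 0.0074]
tcp_rot: [-0.08, 0.997, 0.0, -0.001]
force: [-0.0, -0.2, -0.0]
finger_gap: 0.388
finger_force: 0.0
```

Request:
step_arm(
  steps=[
    [0,0,0,0,0,0],
    [0,0,0,0,0,0],
    [0,0,0,0,0,0],
    [0,0,0,0,0,0],
    [0,0,0,0,0,0],
  ],
  grip=0,
)

```text
time: 11.3
tcp_pos: [0.5402, -0.0034, 0.0097]
tcp_rot: [-0.081, 0.997, -0.0, 0.001]
force: [-0.6, 0.0, 7.9]
finger_gap: 0.106
finger_force: 50.4
```

Request:
step_arm(
  steps=[
    [0,0,45,0,0,0],
    [0,0,90,0,0,0],
    [-4,40,130,0,0,-4],
    [-6,85,145,0,0,-8],
    [-8,130,150,0,0,-12],
    [-11,175,150,0,0,-16],
    [-14,220,150,0,0,-18],
    [-17,257,150,0,0,-18],
    [-17,257,150,0,0,-18],
    [-17,257,110,0,0,-18],
    [-17,257,70,0,0,-18],
    [-17,257,45,0,0,-18],
    [-17,257,34,0,0,-18],
    [-17,257,29,0,0,-18],
    [-17,257,29,0,0,-18],
  ],
)

```text
time: 12.8
tcp_pos: [0.5212, 0.2525, 0.0391]
tcp_rot: [0.077, 0.997, -0.001, -0.001]
force: [-9.1, -4.4, 12.8]
finger_gap: 0.101
finger_force: 53.3
```

Request:
step_arm(
  steps=[
    [0,0,0,0,0,0],
    [0,0,0,0,0,0],
    [0,0,30,0,0,0],
    [0,0,75,0,0,0],
    [0,0,120,0,0,0],
    [-10,-40,160,0,0,4],
    [-20,-85,180,0,0,8.5],
    [-30,-130,180,0,0,8.5],
    [-40,-175,180,0,0,8.5],
    [-50,-215,180,0,0,8.5],
    [-62,-238,180,0,0,8.5],
    [-62,-238,180,0,0,8.5],
    [-62,-238,180,0,0,8.5],
  ],
  grip=0.38,
)

```text
time: 14.1
tcp_pos: [0.4606, 0.0152, 0.218]
tcp_rot: [0.003, 1.0, 0.0, 0.001]
force: [0.4, 0.6, 0.1]
finger_gap: 0.376
finger_force: 0.0
```

```bash
cat >> h.py <<'E'
def blobs(d,mn=150):
    h=cv2.cvtColor(d['image'],cv2.COLOR_RGB2HSV); m=cv2.inRange(h,(18,120,90),(32,255,255)); m=cv2.morphologyEx(m,cv2.MORPH_CLOSE,np.ones((9,9)))
    return [(cv2.minAreaRect(c),cv2.contourArea(c)) for c in cv2.findContours(m,0,2)[0] if cv2.contourArea(c)>mn]
E
python3 -c "
from h import *
d=snap('wrist','w3');o=env.observe();print(o['tcp_pos'])
t=snap('top','t1')
for c,a in blobs(d):
  print(a,c); P=np.array([atz(d,*q,.006)[:2] for q in cv2.boxPoints(c)]);print(P.mean(0),[np.degrees(np.arctan2(*(P[i]-P[i-1])[::-1])) for i in range(4)])
for c,a in blobs(t,60): print('top',a,c[0],atz(t,*c[0],.006),atz(t,*c[0],.036))
"
```

```text
[0.4608104  0.01577458 0.21783935]
5977.5 ((442.35858154296875, 235.62191772460938), (70.45883178710938, 103.16036224365234), 18.778030395507812)
[0.5735249  0.28143844] [np.float64(-110.93400263975639), np.float64(171.33082619456326), np.float64(71.55148340254306), np.float64(-4.072537131952685)]
3387.0 ((255.0, 159.5), (41.0, 84.0), 90.0)
[0.45749014 0.01460733] [np.float64(177.0155621546699), np.float64(89.63678699551023), np.float64(2.158956618732667), np.float64(-90.3642446464884)]
top 1017.0 (158.70001220703125, 189.89999389648438) [0.56025816 0.25293568 0.006     ] [0.55677532 0.24675202 0.036     ]
top 4682.5 (250.80059814453125, 68.90721130371094) [ 0.99742886 -0.08427283  0.006     ] [ 0.9861502  -0.08444326  0.036     ]
```

View pics/w3.png

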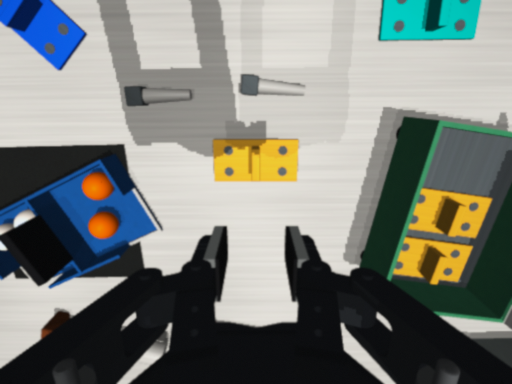

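Two plates lie side by side in the sieve ((450,212), (434,258)); plate3 at (255,160) where expected.

Request:
step_arm(
  steps=[
    [-1,-1,-45,0,0,0],
    [-1,-1,-90,0,0,0],
    [-1,-1,-135,0,0,0],
    [-1,-1,-170,0,0,0],
    [-1,-1,-195,0,0,0],
    [-1,-1,-208,0,0,0],
    [-1,-1,-208,0,0,0],
  ],
)

```text
time: 14.9
tcp_pos: [0.4583, 0.0155, 0.0074]
tcp_rot: [0.002, 1.0, -0.0, -0.002]
force: [1.1, 0.2, -0.1]
finger_gap: 0.38
finger_force: 0.0
```

Request:
step_arm(
  steps=[
    [0,0,0,0,0,0],
    [0,0,0,0,0,0],
    [0,0,0,0,0,0],
    [0,0,0,0,0,0],
    [0,0,0,0,0,0],
  ],
  grip=0,
)

```text
time: 15.4
tcp_pos: [0.4596, 0.0147, 0.01]
tcp_rot: [0.002, 1.0, 0.0, 0.001]
force: [-1.2, 2.5, 7.7]
finger_gap: 0.106
finger_force: 51.0
```

Request:
step_arm(
  steps=[
    [0,0,45,0,0,0],
    [0,0,90,0,0,0],
    [0,40,130,0,0,-4],
    [0,85,145,0,0,-8.5],
    [-1,130,150,0,0,-8.5],
    [-1,175,150,0,0,-8.5],
    [-2,220,150,0,0,-8.5],
    [-3,249,150,0,0,-8.5],
    [-3,249,150,0,0,-8.5],
    [-3,249,110,0,0,-8.5],
    [-3,249,70,0,0,-8.5],
    [-3,249,45,0,0,-8.5],
    [-3,249,34,0,0,-8.5],
    [-3,249,29,0,0,-8.5],
    [-3,249,29,0,0,-8.5],
  ],
)

```text
time: 16.9
tcp_pos: [0.4552, 0.2623, 0.0397]
tcp_rot: [0.077, 0.997, -0.001, -0.001]
force: [-8.2, -4.6, 13.4]
finger_gap: 0.104
finger_force: 53.1
```

Request:
step_arm(
  steps=[
    [0,0,0,0,0,0],
    [0,0,0,0,0,0],
    [0,0,30,0,0,0],
    [0,0,75,0,0,0],
    [0,0,120,0,0,0],
    [13,-44,140,0,0,4],
    [26,-88,150,0,0,8],
    [39,-132,160,0,0,12],
    [52,-176,170,0,0,16],
    [65,-220,180,0,0,20],
    [78,-264,200,0,0,24],
    [91,-308,220,0,0,28],
    [104,-352,240,0,0,32],
    [117,-396,260,0,0,35],
    [130,-440,270,0,0,35],
    [144,-477,270,0,0,35],
    [144,-477,270,0,0,35],
    [144,-477,270,0,0,35],
  ],
  grip=0.4,
)

```text
time: 18.7
tcp_pos: [0.5999, -0.2144, 0.3083]
tcp_rot: [-0.226, 0.974, 0.0, 0.0]
force: [-0.3, 0.5, 0.4]
finger_gap: 0.399
finger_force: 0.0
```

```bash
python3 -c "
from h import *
d=snap('wrist','w4');o=env.observe();print(o['tcp_pos'])"
```

```text
[ 0.59975246 -0.21343337  0.30828075]
```

View pics/w4.png

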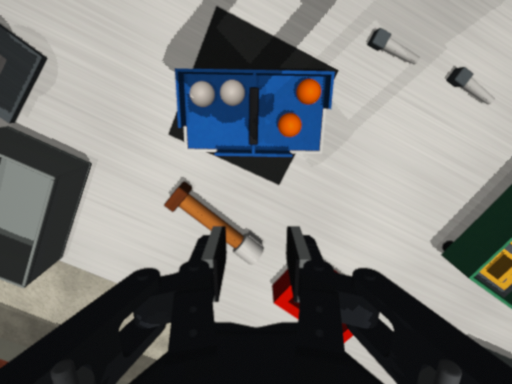

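Wrist: tray upright in view, fin from (254,88) to (253,144), front wall bottom edge (215..292,153), two orange (309,90), (289,124), two white (202,94), (232,92).

```bash
python3 -c "
from h import *
d=load('w4');w2=load('w2')
r=lambda x:np.round(x,4)
A=atz(d,254,88,.097);B=atz(d,253.5,144,.097);print('fin',r(A),r(B),r((A+B)/2),np.degrees(np.arctan2(*(B-A)[:2][::-1])),np.linalg.norm(A-B))
P=np.array([atz(d,*q,.041)[:2] for q in [(176,69),(333,70)]]);print('rear corners',r(P),np.degrees(np.arctan2(*(P[1]-P[0])[::-1])),np.linalg.norm(P[0]-P[1]))
m=P.mean(0);a=np.arctan2(*(P[1]-P[0])[::-1])-np.pi/2;print('centre',m+.06*np.array([np.cos(a),np.sin(a)]))
o=env.observe();y=R.from_quat(o['tcp_rot']).as_matrix()[:,1];print('tool y',np.degrees(np.arctan2(y[1],y[0])))
# fin height via w2: top ends
print([r(q) for q in (tri((d,254,88),(w2,50,129)),tri((d,253.5,144),(w2,90,180)))])
"
```

```text
fin [ 0.5185 -0.256   0.097 ] [ 0.5794 -0.227   0.097 ] [ 0.5489 -0.2415  0.097 ] 25.47256304080662 0.06747894054236044
rear corners [[ 0.5413 -0.3643]
 [ 0.4476 -0.1703]] 115.78398514462206 0.21542985331413927
centre [ 0.54851381 -0.2412255 ]
tool y 116.1897914896118Traceback (most recent call last):
  File "<string>", line 10, in <module>
    print([r(q) for q in (tri((d,254,88),(w2,50,129)),tri((d,253.5,144),(w2,90,180)))])
           ~^^^
  File "<string>", line 4, in <lambda>
    r=lambda x:np.round(x,4)
               ~~~~~~~~^^^^^
    return _wrapfunc(a, 'round', decimals=decimals, out=out)
    return _wrapit(obj, method, *args, **kwds)
    conv = _array_converter(obj)
ValueError: setting an array element with a sequence. The requested array has an inhomogeneous shape after 1 dimensions. The detected shape was (2,) + inhomogeneous part.
```

Request:
step_arm(
  steps=[
    [-25,-14,-40,0,0,0],
    [-51,-28,-80,0,0,-0.5],
    [-51,-28,-125,0,0,-0.5],
    [-51,-28,-170,0,0,-0.5],
    [-51,-28,-210,0,0,-0.5],
    [-51,-28,-235,0,0,-0.5],
    [-51,-28,-248,0,0,-0.5],
    [-51,-28,-248,0,0,-0.5],
  ],
)

```text
time: 19.55
tcp_pos: [0.5482, -0.2402, 0.0592]
tcp_rot: [-0.223, 0.975, 0.001, -0.001]
force: [0.4, 1.3, 0.4]
finger_gap: 0.4
finger_force: 0.0
```

Request:
step_arm(
  steps=[
    [0,0,0,0,0,0],
    [0,0,0,0,0,0],
    [0,0,0,0,0,0],
    [0,0,0,0,0,0],
    [0,0,0,0,0,0],
    [0,0,0,0,0,0],
  ],
  grip=0,
  squeeze=100,
)

```text
time: 20.15
tcp_pos: [0.5504, -0.2417, 0.0621]
tcp_rot: [-0.223, 0.975, -0.001, 0.001]
force: [-0.6, 2.4, 7.7]
finger_gap: 0.126
finger_force: 98.9
```

```bash
cat > p.py <<'E'
from h import *
C=np.array([.523,.2535]);Ys=-8.7
def pose(phi,psi,yaw=Ys,E=None,org=None,pt=(0,.11,0)):
    Rt=R.from_euler('ZXY',[yaw,-phi,psi],degrees=True)
    if org is None: org=np.array(E)-Rt.apply(pt)
    return Rt,np.array(org)+Rt.apply([0,0,.059])
def sv(x,y,z): 
    c,s=np.cos(np.radians(Ys)),np.sin(np.radians(Ys)); return [C[0]+c*x-s*y,C[1]+s*x+c*y,z]
def delta(a,b): return np.round(np.r_[(b[1]-a[1])*1000,(b[0]*a[0].inv()).as_rotvec(degrees=True)],1)
E
cat > q.py <<'E'
from p import *
E=sv(-.03,-.035,.125)
p0=pose(0,0,25.6,org=[.550,-.2415,.003])
p1=pose(0,-8,25.6,org=[.550,-.2415,.15])
p2=pose(0,-8,E=E)
print(delta(p0,p1));print(delta(p1,p2),p2[1])
a=p2
for ph,ps in [(10,-8),(20,-8),(30,-8),(38,-8),(38,0),(38,10),(38,20)]: print(ph,ps,delta(a,pose(ph,ps,E=E)))
E
python3 q.py
```

```text
[ -7.4  -3.5 146.4   3.5  -7.2   0. ]
[-79.3 361.  -25.    0.    0.  -34.3] [0.46329563 0.11594825 0.18342582]
10 -8 [ 1.8 11.7 18.2 -9.9  1.5  0. ]
20 -8 [  4.   26.3  34.1 -19.8   3.    0. ]
30 -8 [  6.6  43.4  47.2 -29.7   4.5   0. ]
38 -8 [  9.   58.6  55.3 -37.6   5.7   0. ]
38 0 [ 17.1  57.7  55.8 -36.3  13.4  -2.7]
38 10 [ 27.2  55.6  55.1 -34.6  22.8  -6. ]
38 20 [ 36.8  52.5  53.  -32.7  32.3  -9.3]
```

Request:
step_arm(
  steps=[
    [0,0,2,0,0,0],
    [0,0,6,0,0,0],
    [0,0,12,0,0,0],
    [0,0,20,0,0,0],
    [0,0,28,0,0,0],
    [0,0,36,0,0,0],
    [0,0,44,0,0,0],
    [0,0,50,0,0,0],
    [0,0,54,0,0,0],
    [0,0,56,0,0,0],
  ],
)

```text
time: 21.15
tcp_pos: [0.5492, -0.2415, 0.1168]
tcp_rot: [-0.223, 0.975, -0.0, 0.0]
force: [1.5, -0.6, -5.7]
finger_gap: 0.126
finger_force: 97.5
```

Request:
step_arm(
  steps=[
    [0,0,3,0.2,-0.4,0],
    [0,0,9,0.5,-1.0,0],
    [-1,0,17,0.8,-1.6,0],
    [-2,-1,26,1.1,-2.3,0],
    [-2,-1,35,1.4,-2.9,0],
    [-3,-1,44,1.7,-3.5,0],
    [-4,-2,53,2.0,-4.1,0],
    [-4,-2,62,2.3,-4.8,0],
    [-5,-2,70,2.6,-5.4,0],
    [-6,-3,77,2.9,-6.0,0],
    [-6,-3,83,3.2,-6.6,0],
    [-7,-3,88,3.5,-7.2,0],
    [-7,-3,90,3.5,-7.2,0],
    [-7,-3,90,3.5,-7.2,0],
    [-7,-3,90,3.5,-7.2,0],
  ],
)

```text
time: 22.65
tcp_pos: [0.542, -0.2443, 0.206]
tcp_rot: [-0.222, 0.973, 0.016, 0.068]
force: [0.3, 0.1, -5.6]
finger_gap: 0.128
finger_force: 97.5
```

```bash
python3 -c "
from h import *
d=snap('wrist','w5')
c=d['image'][:260,60:460]; cv2.imwrite('pics/w5.png',cv2.cvtColor(c,cv2.COLOR_RGB2BGR))"
```

```text
(no output)
```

View pics/w5.png

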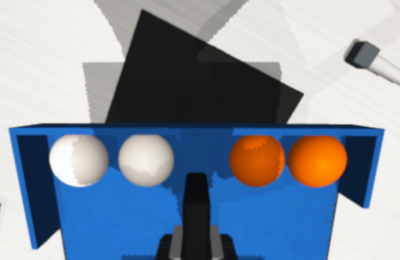

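All four balls rest against the rear wall: whites at (78,160),(146,160), oranges at (257,160),(318,160).

Request:
step_arm(
  steps=[
    [-1,4,0,0,0,-0.3],
    [-2,11,0,0,0,-1],
    [-5,22,0,0,0,-2.1],
    [-8,36,0,0,0,-3.4],
    [-11,52,0,0,0,-5],
    [-15,68,0,0,0,-6.5],
    [-19,85,0,0,0,-8.1],
    [-22,101,0,0,0,-9.6],
    [-26,117,0,0,0,-11.1],
    [-29,133,0,0,0,-12.7],
    [-33,149,0,0,0,-14.2],
    [-36,166,0,0,0,-15.8],
    [-40,182,0,0,0,-17.3],
    [-43,198,0,0,0,-18.9],
    [-47,216,0,0,0,-20.6],
  ],
)

```text
time: 24.2
tcp_pos: [0.4946, -0.0273, 0.2063]
tcp_rot: [-0.044, 0.997, 0.003, 0.07]
force: [0.1, 0.0, -5.7]
finger_gap: 0.13
finger_force: 97.6
```

Request:
step_arm(
  steps=[
    [-3,16,0,0,0,-1.5],
    [-7,32,0,0,0,-3],
    [-11,48,0,0,0,-4.6],
    [-14,64,-2,0,0,-6.1],
    [-18,80,-5,0,0,-7.6],
    [-21,95,-8,0,0,-9],
    [-24,108,-11,0,0,-10.3],
    [-26,119,-14,0,0,-11.3],
    [-28,128,-17,0,0,-12.2],
    [-30,135,-20,0,0,-12.8],
    [-31,140,-22,0,0,-13.3],
    [-32,143,-23,0,0,-13.6],
    [-32,144,-23,0,0,-13.7],
    [-32,144,-23,0,0,-13.7],
    [-32,144,-23,0,0,-13.7],
  ],
)

```text
time: 25.7
tcp_pos: [0.4632, 0.1154, 0.1834]
tcp_rot: [0.075, 0.995, -0.005, 0.07]
force: [-0.3, 0.5, -5.1]
finger_gap: 0.127
finger_force: 97.6
```

Request:
step_arm(
  steps=[
    [0,1,2,-1,0.2,0],
    [0.4,2.3,3.6,-2,0.3,0],
    [0.7,4.7,7.3,-4,0.6,0],
    [1.1,7,10.9,-6,0.9,0],
    [1.4,9.4,14.6,-8,1.2,0],
    [1.8,11.7,18.2,-9.9,1.5,0],
    [2.2,14.6,21.4,-11.9,1.8,0],
    [2.7,17.5,24.6,-13.9,2.1,0],
    [3.1,20.4,27.7,-15.8,2.4,0],
    [3.6,23.4,30.9,-17.8,2.7,0],
    [4,26.3,34.1,-19.8,3,0],
    [4,26.3,34.1,-19.8,3,0],
    [4,26.3,34.1,-19.8,3,0],
    [4,26.3,34.1,-19.8,3,0],
  ],
)

```text
time: 27.1
tcp_pos: [0.467, 0.1417, 0.2173]
tcp_rot: [0.061, 0.981, -0.178, 0.056]
force: [0.5, 0.4, -4.7]
finger_gap: 0.129
finger_force: 97.7
```

```bash
python3 -c "
from h import *
d=snap('wrist','w6');s=snap('scene','s6')
c=np.hstack([cv2.resize(d['image'][:260,60:460],(430,280)),cv2.resize(s['image'][80:220,200:380],(360,280))]); cv2.imwrite('pics/c6.png',cv2.cvtColor(c,cv2.COLOR_RGB2BGR))"
```

```text
(no output)
```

View pics/c6.png

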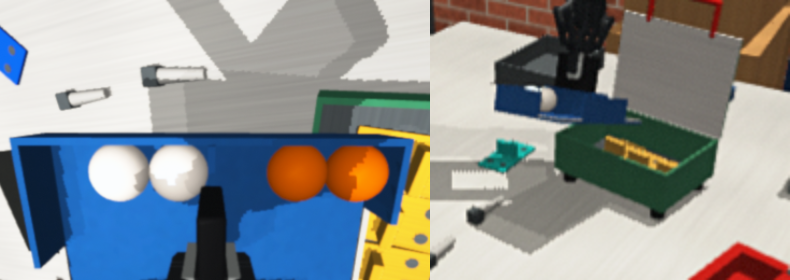

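Whites lean on the divider, oranges on the intact rear part of the side wall; tray edge is over the sieve.

Request:
step_arm(
  steps=[
    [0.5,3.2,2.5,-2,0.3,0],
    [1,6.6,5,-4,0.6,0],
    [1.6,10,7.6,-6,0.9,0],
    [2.1,13.5,10.4,-8,1.2,0],
    [2.6,17.1,13.1,-9.9,1.5,0],
    [3.2,20.9,15.2,-11.9,1.8,0],
    [3.8,24.7,17.2,-13.9,2.1,0],
    [4.4,28.5,19.3,-15.9,2.4,0],
    [5,32.3,21.2,-17.8,2.7,0],
    [5,32.3,21.2,-17.8,2.7,0],
    [5,32.3,21.2,-17.8,2.7,0],
  ],
)

```text
time: 28.3
tcp_pos: [0.4722, 0.1741, 0.2383]
tcp_rot: [0.048, 0.942, -0.328, 0.041]
force: [0.2, 0.1, -4.8]
finger_gap: 0.129
finger_force: 97.9
```

```bash
python3 -c "
from p import *
E=sv(-.03,-.035,.125)
a=pose(38,-8,E=E)
for ps in (-4,0,4,8,12,16,20,24): print(ps,list(map(float,delta(a,pose(38,ps,E=E)))))
o=env.observe();print(o['tcp_pos'],a[1])
d=snap('wrist','w7')
h=cv2.cvtColor(d['image'],cv2.COLOR_RGB2HSV);m=cv2.inRange(h,(5,170,120),(15,255,255))
print([(cv2.minEnclosingCircle(c)) for c in cv2.findContours(m,0,2)[0] if cv2.contourArea(c)>300])"
```

```text
-4 [4.1, -0.4, 0.3, 0.5, 3.1, -2.5]
0 [8.2, -0.9, 0.5, 1.0, 6.2, -4.9]
4 [12.2, -1.6, 0.3, 1.4, 9.3, -7.4]
8 [16.2, -2.5, 0.0, 1.9, 12.5, -9.9]
12 [20.2, -3.5, -0.6, 2.4, 15.6, -12.3]
16 [24.0, -4.7, -1.3, 2.9, 18.7, -14.8]
20 [27.8, -6.1, -2.4, 3.3, 21.8, -17.2]
24 [31.4, -7.6, -3.6, 3.8, 24.9, -19.7]
[0.47217169 0.17411916 0.23831261] [0.47226379 0.1745554  0.23876293]
[((364.93304443359375, 160.0), 56.07596969604492)]
```

Request:
step_arm(
  steps=[
    [2,-0.2,0.1,0.2,1.5,-1.2],
    [4.1,-0.4,0.3,0.5,3.1,-2.5],
    [6.1,-0.6,0.4,0.7,4.6,-3.7],
    [8.2,-0.9,0.5,1,6.2,-4.9],
    [9.2,-1.1,0.5,1.1,7,-5.5],
    [10.2,-1.3,0.4,1.2,7.8,-6.2],
    [11.2,-1.5,0.4,1.3,8.5,-6.8],
    [12.2,-1.6,0.3,1.4,9.3,-7.4],
    [13.2,-1.8,0.2,1.5,10.1,-8],
    [14.2,-2,0.2,1.6,10.9,-8.6],
    [15.2,-2.3,0.1,1.8,11.7,-9.3],
    [16.2,-2.5,0,1.9,12.5,-9.9],
    [16.2,-2.5,0,1.9,12.5,-9.9],
    [16.2,-2.5,0,1.9,12.5,-9.9],
    [16.2,-2.5,0,1.9,12.5,-9.9],
    [16.2,-2.5,0,1.9,12.5,-9.9],
  ],
)

```text
time: 29.95
tcp_pos: [0.4882, 0.1717, 0.2387]
tcp_rot: [0.093, 0.939, -0.319, -0.091]
force: [-0.6, -0.5, -4.3]
finger_gap: 0.125
finger_force: 98.2
```

```bash
python3 -c "
from h import *
d=snap('wrist','w8');s=snap('scene','s8')
c=np.hstack([cv2.resize(d['image'][:260,60:460],(430,280)),cv2.resize(s['image'][80:220,200:380],(360,280))]); cv2.imwrite('pics/c8.png',cv2.cvtColor(c,cv2.COLOR_RGB2BGR))"
```

```text
(no output)
```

View pics/c8.png

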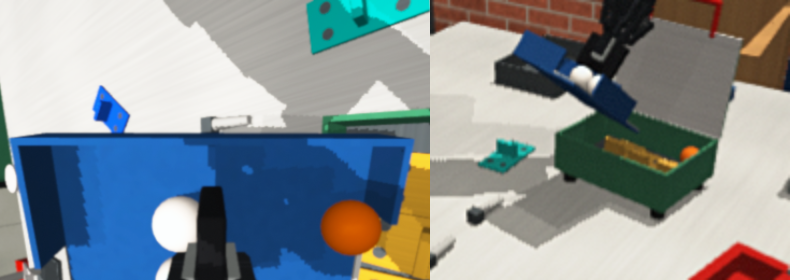

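One orange is in the sieve (689,153 in crop), the other is still at the side wall (350,228); whites sit along the divider. Tipping further.

Request:
step_arm(
  steps=[
    [1,-0.3,-0.2,0.1,0.8,-0.6],
    [2,-0.5,-0.3,0.25,1.5,-1.2],
    [3,-0.8,-0.5,0.4,2.3,-1.8],
    [4,-1.1,-0.6,0.5,3.1,-2.5],
    [5,-1.4,-0.8,0.6,3.9,-3.1],
    [6,-1.7,-1,0.75,4.7,-3.7],
    [7,-2,-1.1,0.9,5.4,-4.3],
    [7.8,-2.2,-1.3,1,6.2,-4.9],
    [7.8,-2.2,-1.3,1,6.2,-4.9],
    [7.8,-2.2,-1.3,1,6.2,-4.9],
    [7.8,-2.2,-1.3,1,6.2,-4.9],
    [7.8,-2.2,-1.3,1,6.2,-4.9],
  ],
)

```text
time: 31.25
tcp_pos: [0.496, 0.1696, 0.2374]
tcp_rot: [0.115, 0.931, -0.311, -0.156]
force: [-0.0, 0.7, -4.4]
finger_gap: 0.125
finger_force: 98.3
```

```bash
python3 -c "
from h import *
d=snap('wrist','w9');s=snap('scene','s9')
c=np.hstack([cv2.resize(d['image'][:260,60:460],(430,280)),cv2.resize(s['image'][80:220,200:380],(360,280))]); cv2.imwrite('pics/c9.png',cv2.cvtColor(c,cv2.COLOR_RGB2BGR))"
```

```text
(no output)
```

View pics/c9.png

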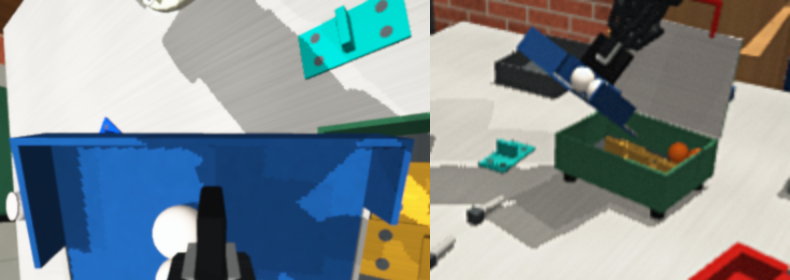

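```bash
python3 -c "
from h import *
for n in ('w9','s9'):
  d=load(n);h=cv2.cvtColor(d['image'],cv2.COLOR_RGB2HSV);m=cv2.inRange(h,(4,170,100),(14,255,255))
  print(n,[(cv2.boundingRect(c),cv2.contourArea(c)) for c in cv2.findContours(m,0,2)[0] if cv2.contourArea(c)>8])
d=snap('top','t9');h=cv2.cvtColor(d['image'],cv2.COLOR_RGB2HSV);m=cv2.inRange(h,(4,150,60),(14,255,255))
print([(cv2.boundingRect(c),cv2.contourArea(c)) for c in cv2.findContours(m,0,2)[0] if cv2.contourArea(c)>8])
s=load('s9');c=np.hstack([cv2.resize(s['image'][120:200,270:370],(400,320),interpolation=3),cv2.resize(d['image'][150:250,100:225],(400,320),interpolation=3)]); cv2.imwrite('pics/c10.png',cv2.cvtColor(c,cv2.COLOR_RGB2BGR))"
```

```text
w9 [((45, 44, 7, 12), 45.5), ((19, 36, 8, 13), 62.0), ((56, 34, 7, 23), 90.5), ((32, 26, 7, 25), 108.0), ((44, 25, 7, 15), 66.0), ((18, 16, 9, 16), 83.0), ((4, 16, 10, 27), 174.0)]
s9 [((266, 263, 49, 35), 478.5), ((319, 151, 16, 11), 70.0)]
[((141, 167, 8, 6), 23.0), ((279, 130, 37, 15), 137.5)]
```

View pics/c10.png

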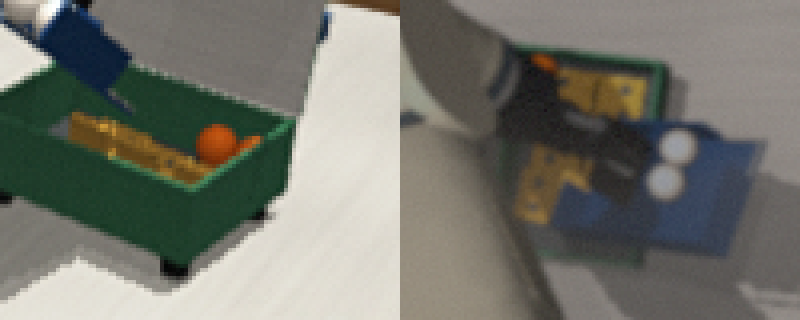

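Both oranges are in the sieve ((218,145) and (250,145)), both whites in the tray. Reversing the tip.

Request:
step_arm(
  steps=[
    [-1,0.2,0.1,-0.1,-0.8,0.6],
    [-3,0.6,0.2,-0.4,-2.3,1.8],
    [-5,1,0.3,-0.6,-3.9,3.1],
    [-7,1.4,0.4,-0.8,-5.4,4.3],
    [-9,1.8,0.5,-1.1,-7,5.5],
    [-11,2.2,0.6,-1.3,-8.6,6.8],
    [-13,2.5,0.7,-1.6,-10.1,8],
    [-15,2.9,0.8,-1.8,-11.7,9.2],
    [-17,3.3,0.9,-2.1,-13.2,10.5],
    [-19,3.7,1,-2.3,-14.8,11.7],
    [-21,4.1,1.1,-2.5,-16.4,12.9],
    [-23,4.5,1.2,-2.8,-17.9,14.2],
    [-24,4.7,1.3,-2.9,-18.7,14.8],
    [-24,4.7,1.3,-2.9,-18.7,14.8],
    [-24,4.7,1.3,-2.9,-18.7,14.8],
    [-24,4.7,1.3,-2.9,-18.7,14.8],
    [-24,4.7,1.3,-2.9,-18.7,14.8],
  ],
)

```text
time: 33.1
tcp_pos: [0.4724, 0.1741, 0.2385]
tcp_rot: [0.048, 0.942, -0.329, 0.041]
force: [0.4, 0.6, -4.7]
finger_gap: 0.123
finger_force: 98.3
```

Request:
step_arm(
  steps=[
    [-0.5,-3.8,-2,2,-0.3,0],
    [-1,-7.6,-4,4,-0.6,0],
    [-1.8,-11.4,-6.1,6,-0.9,0],
    [-2.4,-15.2,-8.1,7.9,-1.2,0],
    [-3,-19,-10.8,9.9,-1.5,0],
    [-3.6,-22.5,-13.5,11.9,-1.8,0],
    [-4.2,-26,-16,13.9,-2.1,0],
    [-4.6,-29.2,-18.6,15.9,-2.4,0],
    [-5,-32.3,-21.2,17.8,-2.7,0],
    [-5.4,-35.2,-24.4,19.8,-3,0],
    [-5.9,-38.1,-27.6,21.8,-3.3,0],
    [-6.3,-41,-30.8,23.7,-3.6,0],
    [-6.8,-44,-34,25.7,-3.9,0],
    [-7.2,-46.9,-37.1,27.7,-4.2,0],
    [-7.6,-49.3,-40.7,29.7,-4.5,0],
    [-7.9,-51.6,-44.4,31.7,-4.8,0],
    [-8.3,-54,-48,33.6,-5.1,0],
    [-8.6,-56.3,-51.6,35.6,-5.4,0],
    [-9,-58.6,-55.3,37.6,-5.7,0],
    [-9,-58.6,-55.3,37.6,-5.7,0],
  ],
)

```text
time: 35.1
tcp_pos: [0.4621, 0.1142, 0.1827]
tcp_rot: [0.075, 0.995, -0.006, 0.069]
force: [-0.8, -0.6, -5.0]
finger_gap: 0.126
finger_force: 98.4
```

Request:
step_arm(
  steps=[
    [1,-4,3,0,0,0.3],
    [2,-11,8,0,0,1],
    [4,-22,14,0,0,2.1],
    [7,-36,19,0,0,3.4],
    [10,-52,22,0,0,5],
    [13,-68,23,0,0,6.5],
    [16,-85,23,0,0,8.1],
    [19,-101,23,0,0,9.6],
    [22,-117,23,0,0,11.1],
    [25,-133,23,0,0,12.7],
    [28,-149,23,0,0,14.2],
    [31,-166,23,0,0,15.8],
    [34,-182,23,0,0,17.3],
    [37,-198,23,0,0,18.9],
    [41,-216,23,0,0,20.6],
  ],
)

```text
time: 36.6
tcp_pos: [0.5042, -0.1011, 0.2066]
tcp_rot: [-0.106, 0.992, 0.007, 0.069]
force: [-0.6, 0.0, -4.8]
finger_gap: 0.125
finger_force: 98.3
```

Request:
step_arm(
  steps=[
    [3,-17,0,0,0,1.5],
    [6,-34,0,0,0,3],
    [9,-51,0,0,0,4.6],
    [12,-68,0,0,0,6.1],
    [15,-85,0,0,0,7.6],
    [18,-101,0,0,0,9],
    [20,-115,0,0,0,10.3],
    [23,-127,0,0,0,11.3],
    [25,-137,0,0,0,12.2],
    [26,-145,0,0,0,12.8],
    [28,-151,0,0,0,13.3],
    [29,-155,0,0,0,13.6],
    [29,-156,0,0,0,13.7],
    [29,-156,0,0,0,13.7],
    [29,-156,0,0,0,13.7],
  ],
)

```text
time: 38.1
tcp_pos: [0.5329, -0.2561, 0.2062]
tcp_rot: [-0.222, 0.972, 0.016, 0.068]
force: [-0.1, -0.0, -4.0]
finger_gap: 0.126
finger_force: 98.2
```

Request:
step_arm(
  steps=[
    [0,0,-4,-0.2,0.4,0],
    [1,0,-12,-0.5,1.0,0],
    [1,0,-20,-0.8,1.6,0],
    [2,1,-28,-1.1,2.3,0],
    [2,1,-36,-1.4,2.9,0],
    [3,1,-44,-1.7,3.5,0],
    [4,2,-52,-2.0,4.1,0],
    [4,2,-60,-2.3,4.8,0],
    [5,2,-68,-2.6,5.4,0],
    [6,3,-76,-2.9,6.0,0],
    [6,3,-83,-3.2,6.6,0],
    [7,3,-88,-3.5,7.2,0],
    [7,3,-90,-3.5,7.2,0],
    [7,3,-90,-3.5,7.2,0],
  ],
)

```text
time: 39.5
tcp_pos: [0.5401, -0.2534, 0.116]
tcp_rot: [-0.223, 0.975, 0.0, -0.0]
force: [-0.8, 0.5, -4.5]
finger_gap: 0.128
finger_force: 98.2
```

Request:
step_arm(
  steps=[
    [0,0,-6,0,0,0],
    [0,0,-14,0,0,0],
    [0,0,-22,0,0,0],
    [0,0,-30,0,0,0],
    [0,0,-38,0,0,0],
    [0,0,-45,0,0,0],
    [0,0,-49,0,0,0],
    [0,0,-52,0,0,0],
    [0,0,-54,0,0,0],
    [0,0,-54,0,0,0],
  ],
)

```text
time: 40.5
tcp_pos: [0.5403, -0.2535, 0.0624]
tcp_rot: [-0.223, 0.975, -0.0, 0.0]
force: [0.8, -0.1, -4.6]
finger_gap: 0.132
finger_force: 98.2
```

Still hanging; a little lower, then release and rise.

Request:
step_arm(
  steps=[
    [0,0,-1,0,0,0],
    [0,0,-2,0,0,0],
    [0,0,-2.5,0,0,0],
    [0,0,-2.5,0,0,0],
  ],
)

```text
time: 40.9
tcp_pos: [0.5404, -0.2536, 0.0621]
tcp_rot: [-0.223, 0.975, -0.0, 0.0]
force: [-8.4, 4.1, 18.2]
finger_gap: 0.125
finger_force: 102.2
```

Request:
step_arm(
  steps=[
    [0,0,0,0,0,0],
    [0,0,0,0,0,0],
    [0,0,0,0,0,0],
    [0,0,10,0,0,0],
    [0,0,40,0,0,0],
    [0,0,85,0,0,0],
    [0,0,130,0,0,0],
    [30,15,175,0,0,0],
    [60,38,220,0,0,0],
    [60,38,248,0,0,0],
    [60,38,248,0,0,0],
    [60,38,248,0,0,0],
  ],
  grip=0.4,
)

```text
time: 42.1
tcp_pos: [0.6005, -0.2153, 0.3091]
tcp_rot: [-0.223, 0.975, -0.001, 0.001]
force: [-0.3, 0.2, -0.8]
finger_gap: 0.398
finger_force: 0.0
```

```bash
python3 -c "
from h import *
d=snap('wrist','w11');t=snap('top','t11');s=snap('scene','s11')
c=np.hstack([cv2.resize(d['image'][0:240,60:460],(400,240)),cv2.resize(t['image'][145:265,105:305],(400,240),interpolation=3)])
c=np.vstack([c,cv2.resize(s['image'][100:300,150:400],(800,340))[:, :800]])
cv2.imwrite('pics/c11.png',cv2.cvtColor(c,cv2.COLOR_RGB2BGR));print(c.shape)"
```

```text
(580, 800, 3)
```

View pics/c11.png

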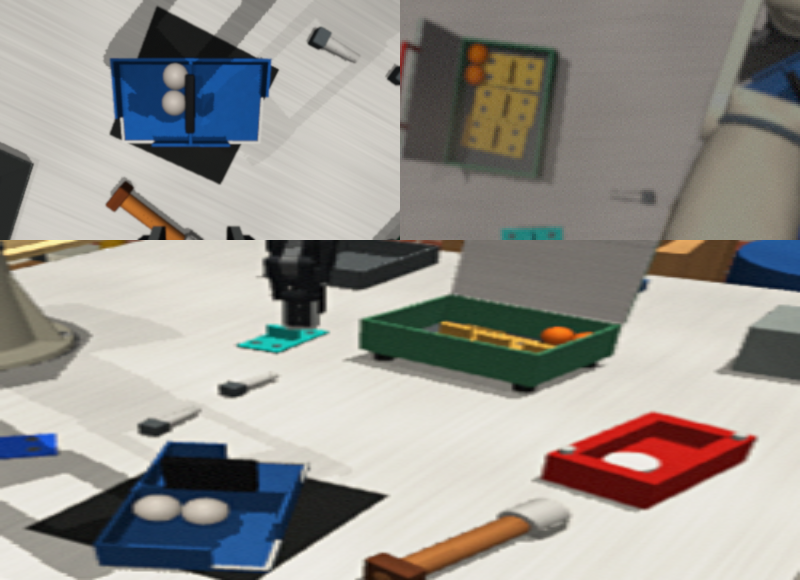

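Tray stands on the mat with both whites at the divider; two oranges and three flat plates in the sieve. Now the cover.

Request:
step_arm(
  steps=[
    [-5,30,25,0,0,0],
    [-9,75,50,0,0,-5],
    [-13,122,71,0,0,-10],
    [-17,170,71,0,0,-15],
    [-22,218,71,0,0,-20],
    [-27,266,71,0,0,-25],
    [-31,314,71,0,0,-30],
    [-36,362,71,0,0,-34.5],
    [-41,410,71,0,0,-34.5],
    [-46,458,71,0,0,-34.5],
    [-51,506,71,0,0,-34.5],
    [-55,548,71,0,0,-34.5],
    [-58,576,71,0,0,-34.5],
    [-58,576,71,0,0,-34.5],
    [-58,576,71,0,0,-34.5],
    [-58,576,71,0,0,-34.5],
  ],
)

```text
time: 43.85
tcp_pos: [0.5422, 0.3592, 0.3781]
tcp_rot: [0.077, 0.997, -0.001, -0.0]
force: [-0.5, 0.6, 0.6]
finger_gap: 0.401
finger_force: 0.0
```

```bash
python3 -c "
from h import *
o=env.observe();print(o['tcp_pos'],o['tcp_rot'])
d=snap('wrist','w12');h=cv2.cvtColor(d['image'],cv2.COLOR_RGB2HSV);m=cv2.inRange(h,(0,180,100),(4,255,255))|cv2.inRange(h,(175,180,100),(180,255,255))
print([cv2.boundingRect(c) for c in cv2.findContours(m,0,2)[0] if cv2.contourArea(c)>50])
print(proj(d,[[.542,.361,.298],[.542+.059,.361-.009,.298],[.542-.059,.361+.009,.298]]))
for z in (.298,):
  ys,xs=np.nonzero(m[:210]); print('bar pts',xs.min(),xs.max(),ys.min(),ys.max())
cv2.imwrite('pics/w12.png',cv2.cvtColor(d['image'],cv2.COLOR_RGB2BGR))"
```

```text
[0.5421605  0.35923927 0.37805646] [ 7.68112637e-02  9.97045338e-01 -6.40746271e-04 -4.61007151e-04]
[(66, 270, 64, 42), (251, 113, 13, 147)]
[[257.66613218 195.07653678]
 [257.6952492  256.92547946]
 [257.62984508 123.17235125]]
bar pts 251 263 113 209
```

Request:
step_arm(
  steps=[
    [0,1,-40,0,0,0],
    [0,1,-75,0,0,0],
    [0,1,-95,0,0,0],
    [0,1,-102,0,0,0],
    [0,1,-102,0,0,0],
  ],
)

```text
time: 44.4
tcp_pos: [0.5422, 0.3605, 0.2763]
tcp_rot: [0.077, 0.997, -0.0, -0.001]
force: [-0.3, -0.1, -0.4]
finger_gap: 0.4
finger_force: 0.0
```

Request:
step_arm(
  steps=[
    [0,0,0,0,0,0],
    [0,0,0,0,0,0],
    [0,0,0,0,0,0],
    [0,0,0,0,0,0],
    [0,0,0,0,0,0],
  ],
  grip=0,
  squeeze=30,
)

```text
time: 44.9
tcp_pos: [0.543, 0.3619, 0.2785]
tcp_rot: [0.076, 0.997, 0.001, 0.001]
force: [0.8, -1.9, 5.8]
finger_gap: 0.105
finger_force: 29.5
```

Request:
step_arm(
  steps=[
    [-3,-23,2,0,0,0],
    [-7,-43,1,0,0,0],
    [-10,-64,-1,0,0,0],
    [-13,-84,-6,0,0,0],
    [-16,-104,-12,0,0,0],
    [-19,-123,-21,0,0,0],
    [-21,-140,-31,0,0,0],
  ],
)

```text
time: 45.6
tcp_pos: [0.5214, 0.2212, 0.2468]
tcp_rot: [0.076, 0.997, 0.001, 0.001]
force: [-1.9, 0.7, 4.3]
finger_gap: 0.103
finger_force: 31.2
```

Very smooth; continuing.

Request:
step_arm(
  steps=[
    [-3,-18,-13,0,0,0],
    [-5,-33,-26,0,0,0],
    [-7,-47,-42,0,0,0],
    [-9,-59,-58,0,0,0],
    [-11,-70,-76,0,0,0],
    [-12,-79,-95,0,0,0],
    [-13,-87,-115,0,0,0],
    [-14,-92,-135,0,0,0],
  ],
)

```text
time: 46.4
tcp_pos: [0.5072, 0.1291, 0.1105]
tcp_rot: [0.077, 0.997, 0.0, 0.0]
force: [0.6, 1.7, 1.7]
finger_gap: 0.1
finger_force: 32.9
```

Request:
step_arm(
  steps=[
    [0,-2,-10,0,0,0],
    [0,-3,-21,0,0,0],
    [0,-4,-32,0,0,0],
    [0,-4,-41,0,0,0],
    [0,-4,-41,0,0,0],
  ],
)

```text
time: 46.9
tcp_pos: [0.5064, 0.1245, 0.0687]
tcp_rot: [0.076, 0.997, -0.001, -0.001]
force: [-0.5, -8.5, -2.9]
finger_gap: 0.103
finger_force: 33.0
```

Request:
step_arm(
  steps=[
    [0,0,-2,0,0,0],
    [0,0,-4,0,0,0],
    [0,0,-4,0,0,0],
  ],
)

```text
time: 47.2
tcp_pos: [0.5066, 0.1245, 0.0674]
tcp_rot: [0.076, 0.997, -0.001, -0.001]
force: [-7.8, -11.5, 25.6]
finger_gap: 0.103
finger_force: 35.6
```

```bash
python3 -c "
from h import *
w=snap('wrist','w13');t=snap('top','t13');s=snap('scene','s13')
def red(d,roi):
  h=cv2.cvtColor(d['image'],cv2.COLOR_RGB2HSV);m=cv2.inRange(h,(0,150,60),(5,255,255))|cv2.inRange(h,(173,150,60),(180,255,255))
  z=np.zeros_like(m);z[roi]=m[roi];return [cv2.boundingRect(c) for c in cv2.findContours(z,0,2)[0] if cv2.contourArea(c)>5]
for a,b in (('s0',s),):
  roi=np.s_[130:180,255:320];print(red(load(a),roi),red(b,roi))
a=load('s0')['image'][120:190,255:355];c=np.hstack([cv2.resize(x,(400,280),interpolation=3) for x in (a,s['image'][120:190,255:355])]);cv2.imwrite('pics/c13.png',cv2.cvtColor(c,cv2.COLOR_RGB2BGR))"
```

```text
[(264, 145, 42, 19)] [(282, 161, 23, 8), (263, 152, 12, 9)]
```

View pics/c13.png

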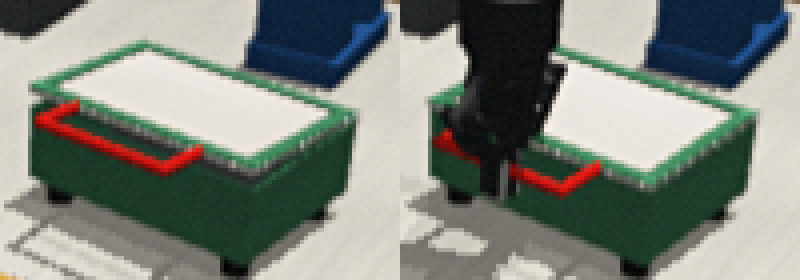

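Cover now sits flush on the rim (lower than at the start). Release and back off.

Request:
step_arm(
  steps=[
    [0,0,0,0,0,0],
    [0,0,0,0,0,0],
    [0,0,0,0,0,0],
    [0,0,20,0,0,0],
    [0,0,60,0,0,0],
    [0,0,105,0,0,0],
    [0,0,150,0,0,0],
    [0,0,170,0,0,0],
    [0,0,170,0,0,0],
    [0,0,170,0,0,0],
  ],
  grip=0.35,
)

```text
time: 48.35
tcp_pos: [0.5069, 0.1257, 0.2354]
tcp_rot: [0.076, 0.997, 0.0, 0.0]
force: [-0.5, -0.0, -0.3]
finger_gap: 0.352
finger_force: 0.0
```

```bash
python3 -c "
from h import *
s=snap('scene','s14');w=snap('wrist','w14');o=env.observe();print(o['tcp_pos'],o['force'])
h=cv2.cvtColor(s['image'],cv2.COLOR_RGB2HSV);m=cv2.inRange(h,(0,150,60),(5,255,255))|cv2.inRange(h,(173,150,60),(180,255,255))
z=np.zeros_like(m);z[130:185,255:320]=m[130:185,255:320];print([cv2.boundingRect(c) for c in cv2.findContours(z,0,2)[0]])
h=cv2.cvtColor(w['image'],cv2.COLOR_RGB2HSV);m=cv2.inRange(h,(0,180,100),(4,255,255))
print([cv2.boundingRect(c) for c in cv2.findContours(m,0,2)[0] if cv2.contourArea(c)>50])"
```

```text
[0.50613397 0.12543862 0.23416405] [-0.39895418  0.47597721  0.26132466]
[(263, 149, 42, 20)]
[(161, 337, 10, 18), (251, 111, 57, 119)]
```

```bash
python3 -c "
from h import *
print(env.hand_in())"
```

```text
the job is handed in; nothing more can be done
None
```

I handed the job in after about 48 s of robot time. The last pictures show all three plates flat and both orange balls (only two were present) in the sieve, both white balls in the tray on its mat, and the cover shut on the rim. The hand-in returned no verdict.

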